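Hold an aluminium angle in the drilling jig

ROBOT

A 6-joint arm with a two-finger parallel gripper is mounted at the origin on the work surface. World frame = base frame: x ahead of the robot, y to its left, z up, the work surface at z = 0. Lengths are in m, angles in degrees, forces in N, time in s.
With the tool pointing down it reaches from about 0.35 to 0.95 m from the base axis. Payload 17.4 kg.
Tool frame: the origin (TCP) lies on the centre line of the jaws, within the pads' length; the fingertips stand 17 mm ahead of it and the grasp point (between the pads) lies 2 mm behind it; z points along the fingers, y is the line along which they close (so a half turn about z gives the same grasp; the last joint's range is limited). The gripper opens to 93 mm and grips with 3 to 60 N. Pads are 15 mm wide; open, the fingers measure 128 mm over their backs; the gripper's body (75 mm by 188 mm) begins 65 mm behind the grasp point.
Start: joints at [-65.821, 6.646, 82.598, -0, 90.757, -2.166], TCP at [0.3, -0.605, 0.236] pointing down, gripper open.
Joint ranges: [-162.19, 162.19], [-47.58, 125.68], [4.15, 143.07], [-65.23, 245.23], [0.69, 171.88], [-170.13, 170.13]. Speed limits (degrees/s): [108.29, 108.29, 127.2, 180, 180, 180].

INTERFACE

Orientations are given as a 3x3 rotation matrix whose columns are the frame's x, y, z axes.
In Python, from rig import r, vision gives the robot as it stands.
- The arm moves only by the tool move_arm, never from a script. Its argument "steps" is one flat list of numbers, 7 for each row, row after row: the shift along the tool's x, y, z in m, then the turn, a rotation vector about the tool's x, y, z in degrees, then the opening, from -1 (shut) to 1 (fully open). In form: [dx, dy, dz, wx, wy, wz, hand, dx, dy, dz, wx, wy, wz, hand, ...]. A call has 1 to 20 rows; each row shifts and turns the commanded pose from where the row before left it, along the tool's axes as they then stand; what a row does not reach is not made up. A row lasts 1/12 s, in which the tool goes at most 41.7 mm and 7.16 degrees, less where a joint would pass 70% of its speed; a pose out of reach is approached as far as the arm can. A call with a gripper value outside its range is refused whole. The fingers move at their own pace and stop on an object; "squeeze" is the grip in N (left out, the last holds). Time passes only in rows, so rows that do not move let the fingers close. It gives the time, the measured TCP pose, the force, the opening and the grip force at its end, in the units of the state.
- r.state(): the state, without advancing time (a new reading comes with each control period).
- vision.read_camera(name): name is "scene" or "top"; returns a dict with "frame" (384x512x3 uint8, red, green, blue), "camera_matrix" (3x3 intrinsics, pixels), "cam_to_world" (4x4, takes a point from camera to world coordinates). Camera axes: x right, y up, looking along -z (the intrinsics and any distortion apply to the point x, -y, -z); pixel columns grow to the right and rows downward; lengths in m; the calibration is good to about 2 mm. A picture is of the moment at which its call begins. There is no depth.
- r.sign_off(): hands the job in; it is judged then, once.
Trained networks look in the newest picture that a camera, given by its name, has taken for a name from the list of things; names that differ only in an ending like _2 or _b are one class to them, and where a whole thing is asked for, a point or a joint stands for the part that bears it (a point fixed in the world has none). Each returns a list of dicts, best first, with "confidence" (0 to 1); they miss things now and then, are a little off and sometimes report something else, mostly with a low value. They report only what shows in the picture. A call takes as long as a camera call. They do not tell look-alikes from the thing itself.
- vision.spot_in(camera, target): "rect" ([left, top, right, bottom] in pixels, round what is visible of it).
- vision.silhouettes(camera, target): "mask" (384x512 bool, what is visible of it) and "rect" ([left, top, right, bottom] in pixels, round what is visible of it).
- vision.spot_point(camera, target): "position" ([column, row] in pixels: a listed point, or the origin of a listed thing).
The state is a dict: "clock": time; "q": joint angles; "joint_vel": joint speeds; "joint_torque": joint torques, N m; "tcp_pos": TCP position; "tcp_rot": TCP orientation; "wrist_force": force on the tool from outside, world axes, zero at the start; "moment": the same for the moment, N m; "gripper_width": opening from 0.0 (shut) to 1.0 (fully open); "finger_force": force on a finger pad.
Only numpy, scipy, OpenCV 4.12 (cv2) and the standard library are available. Lean on these libraries where they do the work, as an engineer would, in place of code of your own. Each camera call takes 0.05 s, during which the arm holds its last target. There are 200 camera calls.

TASK

The loose aluminium angle on the drilling jig is to be drilled through the guide bush. Push it square and flush against the fence, slide it along the fence, under the guide arm, until its end is home against the stop block, then hold it there with one firm diagonal push, down onto the board and back against the fence at once, and finish while still pressing, so that a colleague can drill. Leave the other things on the bench where they are.

Things in the scene. Friction and masses are not known exactly. Their poses are not given: they have to be found in the camera images.
- jigboard: dark brown film-faced plywood board of the drilling jig, screwed to the bench, 300 x 460 x 18 mm; origin at the centre of its underside, on the bench; its +x points square to the fence (towards it), +y along the fence towards the stop; its smooth top is 18 mm above the bench; friction of metal on board, fence and stop about 0.3
- fence: straight fence: black 40 x 40 mm slotted profile, 440 mm long, fixed along y on the far part of the board. Origin at the foot of its working face (on the board's top), mid-length; axes as the board: +x goes into the fence, the working face is the plane x = 0 and the free board lies at x < 0. Its top is 40 mm above the board
- stop: steel stop block locked on the fence; its place along the fence varies. Origin on the board's top where the foot of its working face meets the fence face; axes as the board. The working face is the plane y = 0 and looks to -y; the block covers x -45 to 0, y 0 to 35, z 0 to 40 mm; over it and the fence a clamp plate (top at 48 mm) and round grey knob (top at 65 mm)
- angle: the workpiece: loose aluminium angle (L section) 60 x 60 x 8 mm, 140 mm long, about 0.3 kg, two 11 mm holes in the upright leg. Lower leg flat on the board, upright leg on the side towards the fence. Origin at the centre of its 60 x 140 mm underside; +y along it, to the stop; +x to the fence. Lower leg x -30 to 30, z 0 to 8 mm; upright leg x 22 to 30, z up to 60 mm
- guide_bush (a point): centre of the top of the dark drill bush (17 mm across, from 12 to 31 mm above the board) in the steel guide arm that juts 29 mm from the stop block towards -y; stop frame -32, -15, 31 mm. The arm covers x -44 to -20 mm of the stop frame, from 13 to 25 mm above the board: once the angle is flush its lower leg passes below the arm, its upright leg between arm and fence
- heel_left (a point): on the angle, foot of the outer face (heel, x = 30 mm) of its upright leg at the +y end (angle frame 30, 70, 0 mm): the corner that belongs in the corner of fence and stop
- heel_right (a point): on the angle, foot of the outer face at the -y end (angle frame 30, -70, 0 mm). The angle's centre of mass lies at about x 11, y 0, z 18 mm of its frame, 19 mm from the heel face
- inside_corner (a point): on the angle, the inside corner between the two legs at mid-length (angle frame 22, 0, 8 mm), open towards -x and up: a tool pressed into it can push down and towards the fence at once
- flatbar: bystander: aluminium flat-bar offcut 30 x 85 x 10 mm lying on the near part of the board; origin at the centre of its underside
- square: bystander: engineer's try square, stock 75 mm, blade 110 mm, on the bench; origin under the middle of the stock
- drill: bystander: cordless drill about 270 x 200 x 60 mm lying on its side; origin under its motor
- ecu: bystander: finned aluminium engine control unit 150 x 120 x 30 mm with two plugs; origin at the centre of its underside
- bush: bystander: spare steel drill bush, a ring 20 mm across and 18 mm tall standing on the near part of the board; origin at the centre of its underside
- oil: bystander: small white oil bottle, 48 mm across, 135 mm tall, standing on the bench; origin at the centre of its underside
Things that resemble listed ones, but are neither listed nor needed, are in the scene too. Leave any red look-alike of the angle alone.

How it is judged (in metres and radians):
On the way:
1. the angle lies flush along the fence (both ends of its heel within 5 mm) while its end is still more than 4 mm short of the stop (x of each of heel_left, heel_right in the frame of fence above -0.005 m and z of heel_left in the frame of jigboard below 0.021 m and y of heel_left in the frame of stop below -0.004 m), for 0.1 s.
At the end, for the whole second after the job is handed in: Still pressed by the fingers (over 5 N), at rest: heel within 2 mm of the fence at both ends, end within 2.5 mm of the stop, flat on the board (1.5 mm, 0.03 rad), bearing on the fence with over 4 N and on the board with over 8 N (its own weight is 2.5 to 4 N), through the last second (x of each of heel_left, heel_right in the frame of fence above -0.002 m and y of heel_left in the frame of stop between -0.0025 and 0.002 m and z of heel_left in the frame of jigboard below 0.0195 m and angle between angle's own z axis and vertical below 0.03 rad and contact force between angle and fence above 4 N and contact force between angle and jigboard above 8 N and contact force between the fingers and angle above 5 N and linear speed of angle below 0.01 m/s); the arm keeps its last pose, push and grip.
It fails at once if one of the other things on the bench or board is pushed out of its place (by more than 15 mm) (distance of any of flatbar, square, drill, ecu, bush, oil from where it was at the start of the episode above 0.015 m).
It also fails if it takes over 70 s, if anything falls off the work surface, if the arm or the gripper's body presses on something with over 40 N, if the wrist force passes 120 N, or if a joint passes its speed limit or range.

## Working session

There is one attempt and no reset: what is moved stays moved. The work goes in short steps, Python scripts to look and compute and a tool call to move; the robot and the scene stay as the last step left them, time stands still between calls to the robot, and variables do not carry over. Pictures are saved under pics/ and viewed, at most 10 in all, crops included, and the job is handed in when it is done.

Besides the shell and the picture viewer there is one more tool, called after "Request:" as name(argument=value, ...), one argument or row to a line, values as JSON. move_arm: Moves the arm, as the interface text tells. Its arguments: {"type":"object","properties":{"steps":{"type":"array"},"squeeze":{"type":"number"}},"required":["steps"]}

```bash
mkdir -p pics && cat > h.py <<'E'
import numpy as np, cv2
from rig import r, vision
def ray(c,px):
    K=np.array(c["camera_matrix"]);T=np.array(c["cam_to_world"])
    d=np.linalg.inv(K)@np.array([px[0],px[1],1.]);d=T[:3,:3]@np.array([d[0],-d[1],-d[2]])
    return T[:3,3],d/np.linalg.norm(d)
def onz(c,px,z):
    o,d=ray(c,px);return o+d*(z-o[2])/d[2]
def tri(a,pa,b,pb):
    o1,d1=ray(a,pa);o2,d2=ray(b,pb)
    s=np.linalg.lstsq(np.c_[d1,-d2],o2-o1,rcond=None)[0]
    p,q=o1+d1*s[0],o2+d2*s[1];return (p+q)/2,np.linalg.norm(p-q)
def proj(c,P):
    T=np.linalg.inv(np.array(c["cam_to_world"]));p=T[:3,:3]@np.asarray(P)+T[:3,3]
    u=np.array(c["camera_matrix"])@np.array([p[0],-p[1],-p[2]]);return u[:2]/u[2]
E
python3 - <<'E'
from h import *
np.set_printoptions(precision=4,suppress=True)
C={n:vision.read_camera(n) for n in("scene","top")}
for n in C:
    cv2.imwrite(f"pics/{n}0.png",cv2.resize(C[n]["frame"][:,:,::-1],(800,600),interpolation=cv2.INTER_CUBIC))
    print(n,np.array(C[n]["cam_to_world"])[:3,3],C[n]["camera_matrix"][0], [k for k in C[n]])
for t in["jigboard","fence","stop","angle","guide_bush","heel_left","heel_right","inside_corner","flatbar","square","drill","ecu","bush","oil"]:
    R={n:vision.spot_point(n,t)[:3] for n in C}
    print(t,{n:[(np.round(d["position"],1).tolist(),round(float(d["confidence"]),2)) for d in R[n]] for n in C})
    if R["scene"] and R["top"]:print("   ",*tri(C["scene"],R["scene"][0]["position"],C["top"],R["top"][0]["position"]))
s=r.state();print(s["tcp_pos"],s["tcp_rot"],s["clock"])
E
```

```text
scene [0.7629 0.5348 0.8748] [347.9758   0.     251.2239] ['frame', 'camera_matrix', 'cam_to_world']
top [ 0.1109 -0.044   1.6448] [473.9228   0.     255.1112] ['frame', 'camera_matrix', 'cam_to_world']
jigboard {'scene': [([218.8, 223.0], 0.89)], 'top': [([260.0, 179.1], 0.89)]}
    [ 0.522  -0.035  -0.0034] 0.013768837131226985
fence {'scene': [([193.7, 230.8], 0.55), ([219.4, 223.2], 0.16)], 'top': [([262.8, 155.9], 0.75), ([144.2, 137.5], 0.6)]}
    [ 0.6034 -0.0383  0.0149] 0.012779157978124345
stop {'scene': [([217.2, 258.5], 0.67)], 'top': [([236.1, 160.2], 0.81)]}
    [ 0.5855  0.0599 -0.0168] 0.004289697844578359
angle {'scene': [([213.8, 217.0], 0.95), ([251.4, 134.4], 0.89), ([357.0, 249.1], 0.83)], 'top': [([173.2, 250.8], 0.77), ([272.6, 174.3], 0.66), ([343.9, 268.0], 0.53)]}
    [0.4032 0.143  0.1988] 0.3877486136458416
guide_bush {'scene': [], 'top': [([240.4, 162.5], 0.66)]}
heel_left {'scene': [([220.8, 233.3], 0.72), ([267.2, 138.6], 0.65), ([338.8, 264.4], 0.59)], 'top': []}
heel_right {'scene': [([190.8, 208.0], 0.89), ([230.1, 134.8], 0.74), ([355.9, 228.4], 0.5
[... 613 characters left out ...]
01771797308936433
drill {'scene': [([322.2, 360.9], 0.76)], 'top': [([131.4, 173.7], 0.69)]}
    [ 0.5055  0.4343 -0.0179] 0.0016983862845756285
ecu {'scene': [([144.8, 150.0], 0.85)], 'top': [([382.3, 161.0], 0.75), ([239.4, 160.9], 0.67)]}
    [ 0.6074 -0.4597  0.0105] 0.010838007149507466
bush {'scene': [([204.8, 132.6], 0.54), ([232.4, 175.3], 0.39)], 'top': [([259.4, 154.5], 0.47), ([301.6, 212.2], 0.42)]}
    [ 0.5161 -0.0356  0.3488] 0.033124669545639994
oil {'scene': [([264.8, 383.0], 0.7)], 'top': [([143.7, 137.5], 0.71)]}
    [ 0.6461  0.4039 -0.0135] 0.007428664374848971
[ 0.2995 -0.6049  0.2357] [[ 0.8962  0.4437  0.    ]
 [ 0.4437 -0.8962 -0.    ]
 [-0.      0.     -1.    ]] 1.5
```

View pics/scene0.png

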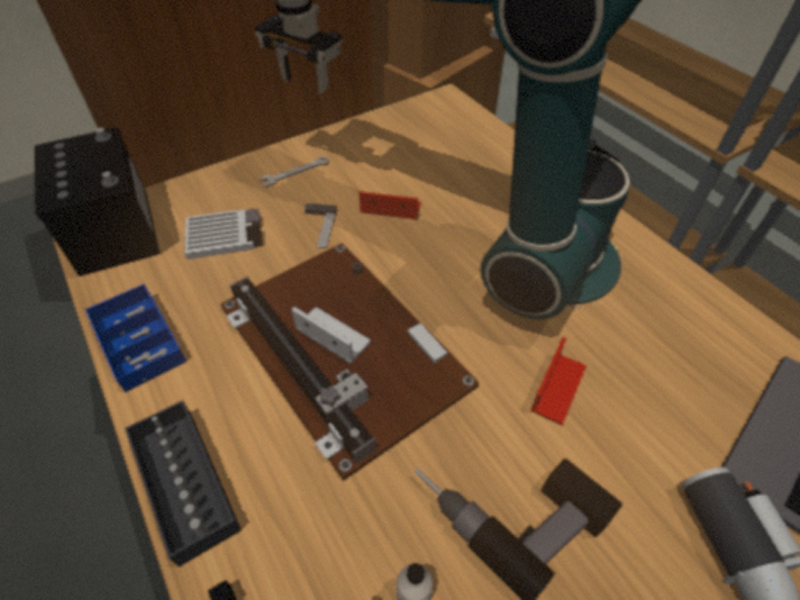

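View pics/top0.png

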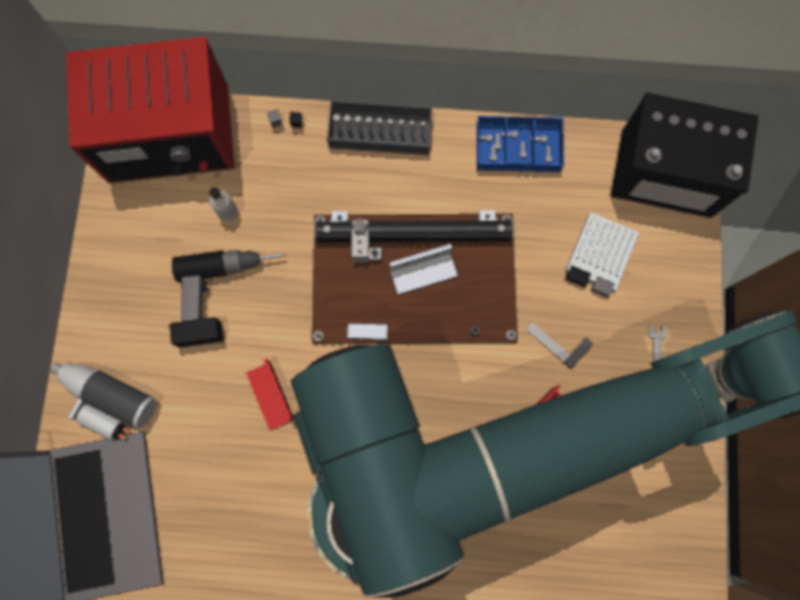

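The scene view shows the jig at about (340,360), with the silver angle on the board at (330,333), the stop and guide arm at (342,395), and the flat bar at (427,342). In the top view the angle is at (424,268), turned about 12°, and the stop with its arm at (365,243). The red angles are look-alikes. I'll enlarge both views to read the edges.

```bash
python3 - <<'E'
from h import *
for n,(x0,y0,x1,y1) in dict(top=(195,130,335,225),scene=(138,150,310,310)).items():
    c=vision.read_camera(n);k=5.6 if n=="top" else 3.7
    f=cv2.resize(c["frame"][y0:y1,x0:x1,::-1],None,fx=k,fy=k,interpolation=cv2.INTER_CUBIC)
    for u in range(x0-x0%20+20,x1,20):
        cv2.line(f,(int((u-x0+.5)*k),0),(int((u-x0+.5)*k),6),(0,255,255),1);cv2.putText(f,str(u),(int((u-x0)*k),16),0,.35,(0,255,255),1)
    for v in range(y0-y0%20+20,y1,20):
        cv2.line(f,(0,int((v-y0+.5)*k)),(6,int((v-y0+.5)*k)),(0,255,255),1);cv2.putText(f,str(v),(8,int((v-y0)*k)+6),0,.35,(0,255,255),1)
    cv2.imwrite(f"pics/{n}1.png",f);print(f.shape)
E
```

```text
(532, 784, 3)
(592, 636, 3)
```

View pics/top1.png

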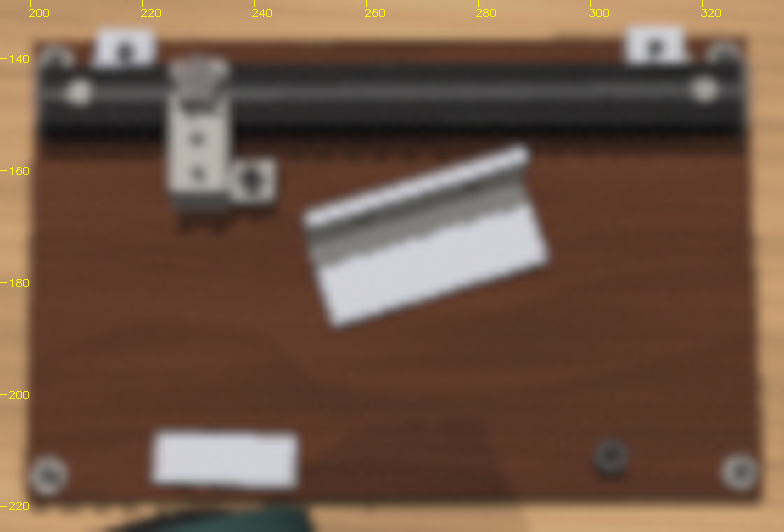

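View pics/scene1.png

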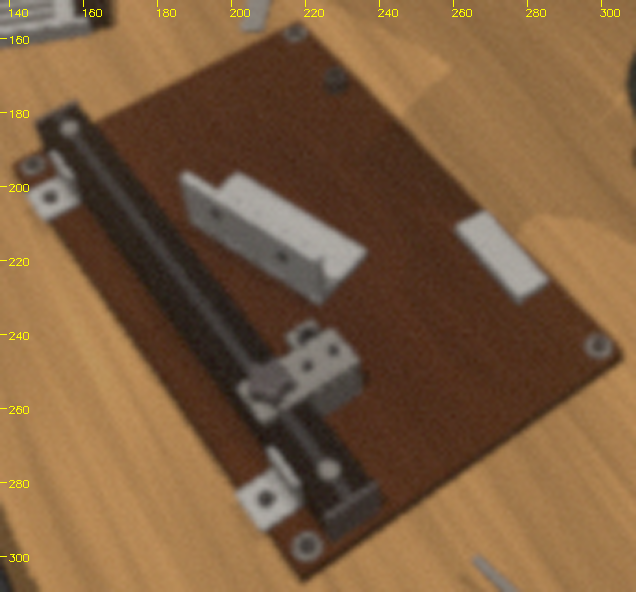

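The top crop shows the heel's upper edge running from (305,212) to (525,148), the lower leg's near corners at (333,326) and (547,262), the stop block at columns 168–231 and the fence slot at row 90. The scene crop shows the same features, so I can fit a model to both views.

```bash
cat > fit.py <<'E'
from h import *
from scipy.optimize import least_squares
np.set_printoptions(precision=4,suppress=True)
C={n:vision.read_camera(n) for n in("scene","top")}
O=dict(top=(195,130,5.6),scene=(138,150,3.7))
def px(n,p): x0,y0,k=O[n];return np.array([p[0]/k+x0-.5,p[1]/k+y0-.5])
def loc(x,y,a,p):
    c,s=np.cos(a),np.sin(a);return np.array([x+c*p[0]-s*p[1],y+s*p[0]+c*p[1],p[2]])
ang=[("top",(305,212),(30,70,60)),("top",(525,148),(30,-70,60)),("top",(333,326),(-30,70,8)),("top",(547,262),(-30,-70,8)),
("scene",(182,172),(30,-70,60)),("scene",(190,215),(30,-70,0)),("scene",(322,258),(30,70,60)),("scene",(320,302),(30,70,0)),("scene",(366,250),(-30,70,8)),("scene",(237,172),(-30,-70,8))]
def fa(v,w=False):
    return np.concatenate([proj(C[n],loc(v[0],v[1],v[2],np.array(p)/1e3+[0,0,v[3]]))-px(n,m) for n,m,p in ang])
s=least_squares(fa,[.53,-.07,.2,.018],loss="soft_l1");print("angle",s.x,np.degrees(s.x[2]));print(fa(s.x).reshape(-1,2))
A=s.x
# jig: x,y,yaw of fence origin, stop y; board corner: fence-centre offset d
jig=[("top",(35,38),"b",(150,230,0)),("top",(747,38),"b",(150,-230,0)),("scene",(303,578),"b",(150,230,0)),("scene",(15,165),"b",(150,-230,0)),
("scene",(622,353),"b",(-150,230,0)),
("top",(168,192),"s",(-45,35,40)),("top",(231,192),"s",(-45,0,40)),("scene",(330,329),"s",(-45,0,40)),("scene",(362,362),"s",(-45,35,40))]
# v: fx,fy,yaw,z,stop y, board centre x offset from fence
scr=[("top",(80,92)),("top",(705,90)),("scene",(328,468)),("scene",(70,127))]
def fj(v):
    o=[]
    for n,m,k,p in jig:
        p=np.array(p)/1e3
        p=p+([v[5],0,v[3]] if k=="b" else [0,v[4],v[3]])
        o.append(proj(C[n],loc(v[0],v[1],v[2],p))-px(n,m))
    for (n,m),sg in zip(scr,(1,-1,1,-1)):
        o.append(proj(C[n],loc(v[0],v[1],v[2],np.array([.02,sg*v[6],.04+v[3]])))-px(n,m))
    return np.concatenate(o)
s=least_squares(fj,[.6,-.04,0,.018,.1,-.09,.2],loss="soft_l1");print("jig",s.x,np.degrees(s.x[2]));print(fj(s.x).reshape(-1,2))
J=s.x
def inf(P): c,sn=np.cos(J[2]),np.sin(J[2]);d=P[:2]-J[:2];return np.array([c*d[0]+sn*d[1],-sn*d[0]+c*d[1]])
for k in(70,-70):print("heel",k,loc(*A[:3],np.array([.03,k/1e3,0])),"in fence",inf(loc(*A[:3],np.array([.03,k/1e3,0]))))
print("stop corner world",loc(*J[:3],np.array([0,J[4],0])))
E
python3 fit.py
```

```text
angle [ 0.531  -0.0672  0.369   0.0189] 21.143564894111478
[[ 0.0544  0.215 ]
 [-0.2165  0.2502]
 [ 0.1585 -0.3898]
 [ 0.0284 -0.192 ]
 [-0.3007  0.3155]
 [ 0.4412  0.9778]
 [-1.7628  0.1299]
 [ 0.1838  0.122 ]
 [ 0.3361 -0.7194]
 [ 0.4726 -1.0708]]
jig [ 0.6019 -0.0399  0.077   0.0164  0.1016 -0.0797  0.1952] 4.412754277255205
[[-0.2913 -0.0776]
 [ 0.0408 -0.2852]
 [-0.9066 -0.7762]
 [-1.0147 -0.8796]
 [ 0.987  -0.6725]
 [ 0.7958  0.2046]
 [-0.3805  0.1881]
 [ 0.3727  0.3809]
 [-1.0751  0.2899]
 [-0.0094  0.1913]
 [-0.1838  0.3662]
 [ 0.2168  0.7936]
 [ 0.5189  0.6979]]
heel 70 [0.5338 0.0089 0.    ] in fence [-0.0641  0.0539]
heel -70 [ 0.5842 -0.1217  0.    ] in fence [-0.0238 -0.0802]
stop corner world [0.594  0.0614 0.    ]
```

Both views agree. The jig is yawed 4.4°, the angle 21.1° (16.7° off the fence), and the board top is at about 18 mm. The heel ends are 64 mm (left) and 24 mm (right) from the fence, and the left end is 48 mm short of the stop. Plan: use the shut fingers, tilted 15° with the tips forward, as the pusher. First I go over the angle.

Request:
move_arm(
  steps=[0.0246,-0.0217,0,0,0,0,-1,0.0246,-0.0217,0,0,0,0,-1,0.0246,-0.0217,0,0,0,0,-1,0.0246,-0.0217,0,0,0,0,-1,0.0246,-0.0217,0,0,0,0,-1,0.0246,-0.0217,0,0,0,0,-1,0.0246,-0.0217,0,0,0,0,-1,0.0246,-0.0217,0,0,0,0,-1,0.0246,-0.0217,0,0,0,0,-1,0.0246,-0.0217,0,0,0,0,-1,0.0246,-0.0217,0,0,0,0,-1,0.0246,-0.0217,0,0,0,0,-1,0.0246,-0.0217,0,0,0,0,-1,0.0246,-0.0217,0,0,0,0,-1,0.0246,-0.0217,0,0,0,0,-1,0.0246,-0.0217,0,0,0,0,-1,0.0246,-0.0217,0,0,0,0,-1,0.0246,-0.0217,0,0,0,0,-1,0,0,0,0,0,0,-1],
  squeeze=20,
)

```text
clock: 3.28
tcp_pos: [0.5242, -0.0543, 0.2356]
tcp_rot: [[0.895, 0.447, 0.0], [0.447, -0.895, 0.001], [0.001, -0.001, -1.0]]
wrist_force: [0.5, -0.8, 0.2]
gripper_width: 0.007
finger_force: 0.0
```

Request:
move_arm(
  steps=[0,0,0,0,0,5.5,-1,0,0,0,0,0,5.5,-1,0,0,0,0,0,5.5,-1,0,0,0,0,0,5.4,-1,0,0,0,0,5,0,-1,0,0,0,0,5,0,-1,0,0,0,0,5,0,-1,0,0,0,0,0,0,-1,0,0,0,0,0,0,-1],
)

```text
clock: 4.03
tcp_pos: [0.5223, -0.0588, 0.2361]
tcp_rot: [[0.963, 0.077, 0.257], [0.074, -0.997, 0.019], [0.258, 0.0, -0.966]]
wrist_force: [-0.5, -0.5, -0.2]
gripper_width: 0.006
finger_force: 0.0
```

Request:
move_arm(
  steps=[-0.00645,0,0.02415,0,0,0,-1,-0.00645,0,0.02415,0,0,0,-1,-0.00645,0,0.02415,0,0,0,-1,-0.00645,0,0.02415,0,0,0,-1,-0.00645,0,0.02415,0,0,0,-1,-0.00645,0,0.02415,0,0,0,-1,0,0,0,0,0,0,-1,0,0,0,0,0,0,-1],
)

```text
clock: 4.7
tcp_pos: [0.5229, -0.0583, 0.0851]
tcp_rot: [[0.964, 0.078, 0.254], [0.075, -0.997, 0.02], [0.255, -0.001, -0.967]]
wrist_force: [-0.1, -0.5, 1.5]
gripper_width: 0.003
finger_force: 0.0
```

```bash
python3 - <<'E'
from h import *
s=r.state();print(s["tcp_pos"],s["wrist_force"])
c=vision.read_camera("scene");x0,y0,x1,y1=138,150,310,310;k=3.7
cv2.imwrite("pics/scene2.png",cv2.resize(c["frame"][y0:y1,x0:x1,::-1],None,fx=k,fy=k,interpolation=cv2.INTER_CUBIC))
E
```

```text
[ 0.52294671 -0.0583336   0.08509657] [-0.05032997 -0.45568272  1.45126054]
```

View pics/scene2.png

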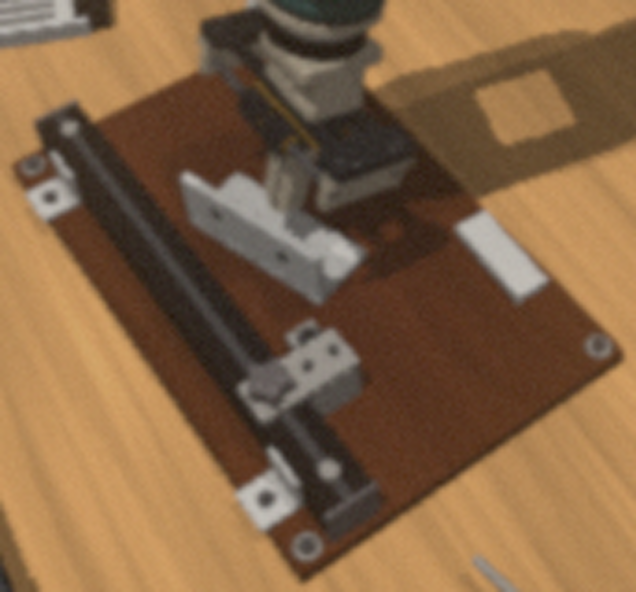

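The shut fingertips stand over the lower leg, behind the upright, at (290,210) in the crop, clear of the guide arm. Next they go down into the corner, then push square to the fence.

Request:
move_arm(
  steps=[-0.0016,0,0.0061,0,0,0,-1,-0.0016,0,0.0061,0,0,0,-1,-0.0016,0,0.0061,0,0,0,-1,-0.0016,0,0.0061,0,0,0,-1,-0.0016,0,0.0061,0,0,0,-1,-0.0016,0,0.0061,0,0,0,-1,0,0,0,0,0,0,-1,0,0,0,0,0,0,-1],
)

```text
clock: 5.42
tcp_pos: [0.5231, -0.0583, 0.0474]
tcp_rot: [[0.963, 0.077, 0.257], [0.075, -0.997, 0.02], [0.258, -0.0, -0.966]]
wrist_force: [-0.8, -1.3, -0.5]
gripper_width: 0.005
finger_force: 0.0
```

Request:
move_arm(
  steps=[0.0029,0,0.0008,0,0,0,-1,0.0029,0,0.0008,0,0,0,-1,0.0029,0,0.0008,0,0,0,-1,0.0029,0,0.0008,0,0,0,-1,0.0029,0,0.0008,0,0,0,-1,0.0029,0,0.0008,0,0,0,-1,0.0029,0,0.0008,0,0,0,-1,0.0029,0,0.0008,0,0,0,-1,0.0029,0,0.0008,0,0,0,-1,0.0029,0,0.0008,0,0,0,-1,0.0029,0,0.0008,0,0,0,-1,0.0029,0,0.0008,0,0,0,-1,0.0029,0,0.0008,0,0,0,-1,0.0029,0,0.0008,0,0,0,-1,0.0029,0,0.0008,0,0,0,-1,0,0,0,0,0,0,-1],
)

```text
clock: 6.75
tcp_pos: [0.5688, -0.0548, 0.0475]
tcp_rot: [[0.963, 0.078, 0.258], [0.075, -0.997, 0.02], [0.259, -0.0, -0.966]]
wrist_force: [0.1, 0.2, -0.3]
gripper_width: 0.007
finger_force: 0.1
```

```bash
python3 - <<'E'
from h import *
s=r.state();print(s["tcp_pos"],s["wrist_force"])
c=vision.read_camera("scene");x0,y0,x1,y1=138,150,310,310;k=3.7
cv2.imwrite("pics/scene3.png",cv2.resize(c["frame"][y0:y1,x0:x1,::-1],None,fx=k,fy=k,interpolation=cv2.INTER_CUBIC))
E
```

```text
[ 0.56881325 -0.05480925  0.0474945 ] [ 0.12150552  0.23862978 -0.31437728]
```

View pics/scene3.png

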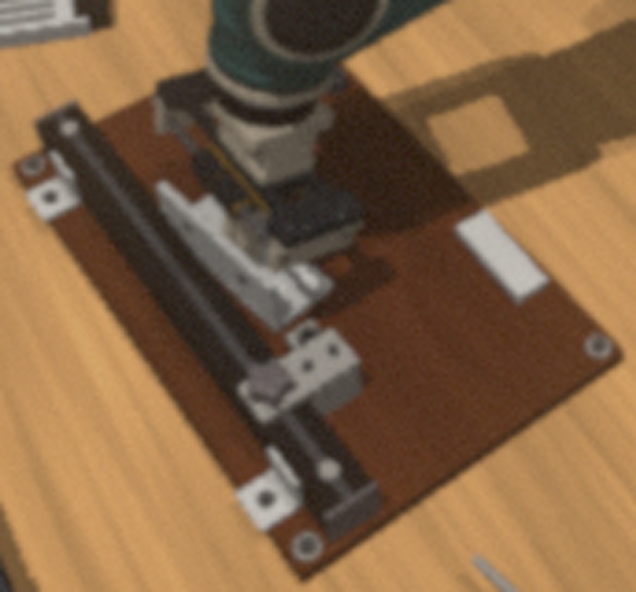

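The angle has turned nearly parallel. Its +y heel foot is at about (278,328) in the crop, near the guide arm at (305,333). I'll check the clearance.

```bash
cat > jf.py <<'E'
from h import *
J=np.array([.6019,-.0399,.077]);SY=.1016
def inf(P): c,s=np.cos(J[2]),np.sin(J[2]);d=np.array(P)[:2]-J[:2];return np.round([(c*d[0]+s*d[1])*1e3,(-s*d[0]+c*d[1]-SY)*1e3],1)
def crop(p): return (p[0]/3.7+138-.5,p[1]/3.7+150-.5)
E
python3 - <<'E'
from jf import *
c=vision.read_camera("scene")
for p,z in(((278,328),.018),((280,290),.078),((162,186),.078),((332,283),.026)):print(p,inf(onz(c,crop(p),z)))
for t in("heel_left","heel_right"):
    for n in("scene","top"):
        cc=c if n=="scene" else vision.read_camera("top")
        print(t,n,[(inf(onz(cc,d["position"],.018)),round(float(d["confidence"]),2)) for d in vision.spot_point(n,t)[:3]])
print("tcp",inf(r.state()["tcp_pos"]))
E
```

```text
(278, 328) [-24.4 -48.3]
(280, 290) [-27.4 -40. ]
(162, 186) [  -5.5 -180. ]
(332, 283) [-79.4 -53.6]
heel_left scene [(array([-14. , -46.1]), 0.97), (array([-253.8,  230.3]), 0.83)]
heel_left top [(array([-424.7, -316. ]), 0.89), (array([-272.7,  216.3]), 0.68), (array([ -9.7, -35.4]), 0.55)]
heel_right scene [(array([  -3.7, -183.7]), 0.87), (array([-385.5,  171.1]), 0.84), (array([ -33.5, -107.5]), 0.27)]
heel_right top [(array([-403.8,  156.3]), 0.95), (array([-329.5, -391.6]), 0.63)]
tcp [ -34.7 -113.9]
```

There are still about 13 mm or more of clearance to the guide arm, so I continue to the fence and slow down near it.

Request:
move_arm(
  steps=[0.0019,0,0.0005,0,0,0,-1,0.0019,0,0.0005,0,0,0,-1,0.0019,0,0.0005,0,0,0,-1,0.0019,0,0.0005,0,0,0,-1,0.0019,0,0.0005,0,0,0,-1,0.0019,0,0.0005,0,0,0,-1,0.001,0,0.0003,0,0,0,-1,0.001,0,0.0003,0,0,0,-1,0,0,0,0,0,0,-1],
)

```text
clock: 7.9
tcp_pos: [0.5823, -0.0538, 0.0475]
tcp_rot: [[0.963, 0.077, 0.258], [0.075, -0.997, 0.02], [0.259, -0.0, -0.966]]
wrist_force: [-1.8, -0.3, 0.4]
gripper_width: 0.002
finger_force: 0.6
```

Request:
move_arm(
  steps=[0.001,0,0.0003,0,0,0,-1,0,0,0,0,0,0,-1,0.001,0,0.0003,0,0,0,-1,0,0,0,0,0,0,-1],
)

```text
clock: 8.23
tcp_pos: [0.5831, -0.0537, 0.0473]
tcp_rot: [[0.964, 0.078, 0.255], [0.075, -0.997, 0.02], [0.256, -0.0, -0.967]]
wrist_force: [-20.2, -1.3, 13.7]
gripper_width: 0.006
finger_force: 10.1
```

Contact is firm: 20 N against the fence and 14 N down. I'll try to carry it along the fence by friction and see whether it follows.

Request:
move_arm(
  steps=[0,-0.002,0,0,0,0,-1,0,-0.002,0,0,0,0,-1,0,-0.002,0,0,0,0,-1,0,-0.002,0,0,0,0,-1,0,-0.002,0,0,0,0,-1,0,-0.002,0,0,0,0,-1,0,-0.002,0,0,0,0,-1,0,-0.002,0,0,0,0,-1,0,-0.002,0,0,0,0,-1,0,-0.002,0,0,0,0,-1,0,0,0,0,0,0,-1],
)

```text
clock: 9.15
tcp_pos: [0.5814, -0.0346, 0.0469]
tcp_rot: [[0.964, 0.077, 0.255], [0.075, -0.997, 0.018], [0.256, 0.002, -0.967]]
wrist_force: [-14.9, -11.2, 4.9]
gripper_width: -0.001
finger_force: 8.2
```

```bash
python3 - <<'E'
from jf import *
c=vision.read_camera("scene");x0,y0,x1,y1=138,150,310,310;k=3.7
cv2.imwrite("pics/scene4.png",cv2.resize(c["frame"][y0:y1,x0:x1,::-1],None,fx=k,fy=k,interpolation=cv2.INTER_CUBIC))
for t in("heel_left","heel_right"):
    for n in("scene","top"):
        cc=c if n=="scene" else vision.read_camera("top")
        print(t,n,[(inf(onz(cc,d["position"],.018)),round(float(d["confidence"]),2)) for d in vision.spot_point(n,t)[:3]])
s=r.state();print("tcp",inf(s["tcp_pos"]),s["wrist_force"])
E
```

```text
heel_left scene [(array([-250.1,  236.6]), 0.87), (array([  0.6, -25.9]), 0.63)]
heel_left top [(array([-425. , -311.6]), 0.68), (array([-272. ,  218.4]), 0.64)]
heel_right scene [(array([   5.7, -171.3]), 0.83), (array([-390.3,  166.6]), 0.78)]
heel_right top [(array([-411.9,  158.2]), 0.88), (array([-335., -403.]), 0.56), (array([ -15.7, -518.4]), 0.3)]
tcp [-20.  -94.8] [-16.16073261  -9.83219876   6.07779512]
```

View pics/scene4.png

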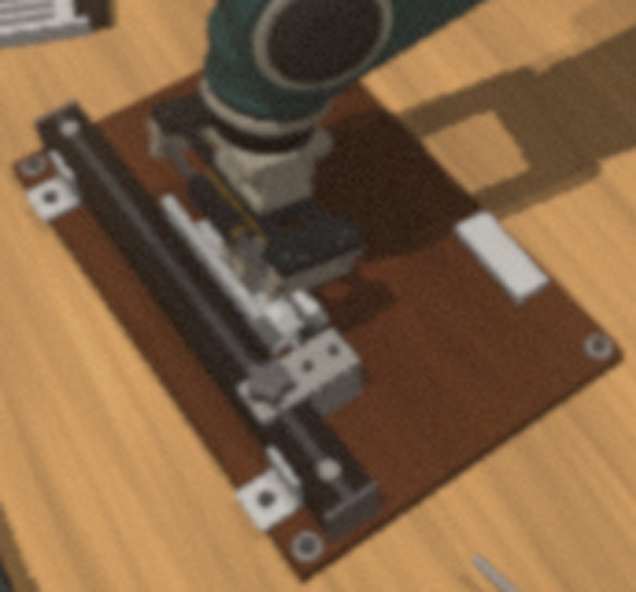

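The angle is flush and follows the fingers, with its end going under the guide arm at (305,310) in the crop. About 25 mm remain. I'll carry on, then creep.

Request:
move_arm(
  steps=[0,-0.002,0,0,0,0,-1,0,-0.002,0,0,0,0,-1,0,-0.002,0,0,0,0,-1,0,-0.002,0,0,0,0,-1,0,-0.002,0,0,0,0,-1,0,-0.002,0,0,0,0,-1,0,-0.002,0,0,0,0,-1,0,-0.002,0,0,0,0,-1,0,-0.002,0,0,0,0,-1,0,0,0,0,0,0,-1],
)

```text
clock: 10.33
tcp_pos: [0.58, -0.0167, 0.0468]
tcp_rot: [[0.964, 0.077, 0.255], [0.075, -0.997, 0.018], [0.255, 0.002, -0.967]]
wrist_force: [-16.3, -10.5, 6.4]
gripper_width: 0.004
finger_force: 8.4
```

```bash
cat > chk.py <<'E'
from jf import *
for n in("scene","top"):
    c=vision.read_camera(n)
    for t in("heel_left","heel_right"):
        print(t,n,[(inf(onz(c,d["position"],.018)),round(float(d["confidence"]),2)) for d in vision.spot_point(n,t) if abs(inf(onz(c,d["position"],.018))[0])<60])
s=r.state();print("tcp",inf(s["tcp_pos"]),s["tcp_pos"],s["wrist_force"],s["clock"])
E
python3 chk.py
```

```text
heel_left scene [(array([ 5.9, -4.2]), 0.66)]
heel_right scene [(array([   7.4, -158.5]), 0.76)]
heel_left top []
heel_right top []
tcp [-20.1 -76.8] [ 0.57996427 -0.01666935  0.04679633] [-16.92650243 -10.62284802   5.65605765] 10.6333
```

Request:
move_arm(
  steps=[0,-0.0012,0,0,0,0,-1,0,-0.0012,0,0,0,0,-1,0,-0.0012,0,0,0,0,-1,0,-0.0012,0,0,0,0,-1,0,-0.0012,0,0,0,0,-1,0,0,0,0,0,0,-1],
)

```text
clock: 11.13
tcp_pos: [0.5795, -0.0108, 0.0468]
tcp_rot: [[0.964, 0.077, 0.255], [0.075, -0.997, 0.018], [0.255, 0.002, -0.967]]
wrist_force: [-16.6, -11.1, 6.0]
gripper_width: 0.003
finger_force: 8.4
```

Request:
move_arm(
  steps=[0,-0.0012,0,0,0,0,-1,0,-0.0012,0,0,0,0,-1,0,-0.0012,0,0,0,0,-1,0,-0.0012,0,0,0,0,-1,0,0,0,0,0,0,-1],
)

```text
clock: 11.55
tcp_pos: [0.5791, -0.006, 0.0467]
tcp_rot: [[0.964, 0.077, 0.255], [0.075, -0.997, 0.018], [0.255, 0.002, -0.967]]
wrist_force: [-15.1, -11.9, 6.4]
gripper_width: 0.006
finger_force: 8.3
```

```bash
python3 chk.py
```

```text
heel_left scene [(array([11.2, -5.8]), 0.8)]
heel_right scene [(array([   3.7, -140.7]), 0.89)]
heel_left top []
heel_right top []
tcp [-20.1 -66.1] [ 0.57910202 -0.00602078  0.04675803] [-15.82960755 -10.46820792   4.91939784] 11.85
```

Request:
move_arm(
  steps=[0,-0.001,0,0,0,0,-1,0,-0.001,0,0,0,0,-1,0,-0.001,0,0,0,0,-1,0,0,0,0,0,0,-1],
)

```text
clock: 12.18
tcp_pos: [0.5789, -0.003, 0.0467]
tcp_rot: [[0.964, 0.077, 0.255], [0.075, -0.997, 0.018], [0.255, 0.002, -0.967]]
wrist_force: [-16.1, -10.6, 4.6]
gripper_width: 0.004
finger_force: 8.3
```

Request:
move_arm(
  steps=[0,-0.001,0,0,0,0,-1,0,-0.001,0,0,0,0,-1,0,-0.001,0,0,0,0,-1,0,0,0,0,0,0,-1],
)

```text
clock: 12.52
tcp_pos: [0.5786, 0.0002, 0.0465]
tcp_rot: [[0.964, 0.077, 0.254], [0.075, -0.997, 0.018], [0.255, 0.001, -0.967]]
wrist_force: [-14.1, -8.3, 2.6]
gripper_width: 0.007
finger_force: 7.5
```

```bash
python3 chk.py; python3 - <<'E'
from jf import *
c=vision.read_camera("scene");x0,y0,x1,y1=168,185,258,270;k=7
cv2.imwrite("pics/scene5.png",cv2.resize(c["frame"][y0:y1,x0:x1,::-1],None,fx=k,fy=k,interpolation=cv2.INTER_CUBIC))
E
```

```text
heel_left scene [(array([ 6.5, 12.7]), 0.54)]
heel_right scene [(array([   1.5, -133.1]), 0.53)]
heel_left top []
heel_right top []
tcp [-20.2 -59.8] [5.78576534e-01 1.86030142e-04 4.65298422e-02] [-14.78930273  -8.19337833   3.37962526] 12.8167
```

View pics/scene5.png

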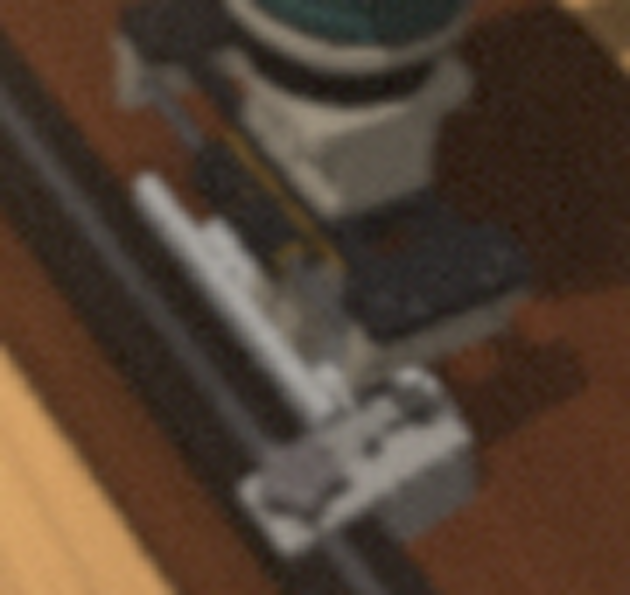

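The upright's end seems to meet the stop block at about (325,415) in the crop, and the nets put heel_right at about -133 to -140. The y force dipped instead of rising, so the fingers may be slipping. I'll add downward and fence push, then creep along again to confirm.

Request:
move_arm(
  steps=[0.0002,0,0.0008,0,0,0,-1,0.0002,0,0.0008,0,0,0,-1,0,0,0,0,0,0,-1],
)

```text
clock: 13.12
tcp_pos: [0.579, 0.0001, 0.0462]
tcp_rot: [[0.964, 0.077, 0.253], [0.075, -0.997, 0.018], [0.254, 0.001, -0.967]]
wrist_force: [-34.3, -9.4, 23.9]
gripper_width: 0.005
finger_force: 17.7
```

```bash
python3 - <<'E'
from jf import *
c=vision.read_camera("scene")
g=lambda p:(p[0]/7+168-.5,p[1]/7+185-.5)
for p,z in(((315,418),.078),((345,390),.078),((138,190),.078),((470,440),.058),((410,372),.043)):print(p,inf(onz(c,g(p),z)))
print(r.state()["wrist_force"],r.state()["tcp_pos"])
E
```

```text
(315, 418) [2.1 3.1]
(345, 390) [-13.8  -0.6]
(138, 190) [   2.2 -131.5]
(470, 440) [-45.9  35.8]
(410, 372) [-49.  -12.3]
[-34.17234924 -10.77596042  25.1986238 ] [5.79005868e-01 1.13481732e-04 4.62037174e-02]
```

Request:
move_arm(
  steps=[0,-0.001,0,0,0,0,-1,0,0,0,0,0,0,-1],
)

```text
clock: 13.33
tcp_pos: [0.5789, 0.001, 0.0459]
tcp_rot: [[0.964, 0.077, 0.253], [0.075, -0.997, 0.018], [0.254, 0.002, -0.967]]
wrist_force: [-30.7, -11.3, 19.8]
gripper_width: 0.006
finger_force: 15.7
```

Request:
move_arm(
  steps=[0,-0.001,0,0,0,0,-1,0,0,0,0,0,0,-1],
)

```text
clock: 13.5
tcp_pos: [0.5788, 0.0019, 0.0456]
tcp_rot: [[0.964, 0.077, 0.253], [0.075, -0.997, 0.018], [0.254, 0.002, -0.967]]
wrist_force: [-26.9, -12.1, 15.0]
gripper_width: 0.004
finger_force: 14.2
```

Request:
move_arm(
  steps=[0,-0.001,0,0,0,0,-1,0,0,0,0,0,0,-1],
)

```text
clock: 13.67
tcp_pos: [0.5786, 0.0028, 0.0453]
tcp_rot: [[0.964, 0.077, 0.253], [0.075, -0.997, 0.018], [0.254, 0.002, -0.967]]
wrist_force: [-25.7, -14.4, 12.9]
gripper_width: 0.005
finger_force: 13.3
```

```bash
python3 - <<'E'
from jf import *
fr=[vision.read_camera("scene") for _ in range(4)];c=fr[0]
f=np.mean([x["frame"] for x in fr],0).astype(np.uint8)
cv2.imwrite("pics/full6.png",f[:,:,::-1])
new=cv2.resize(f[185:270,168:258,::-1],None,fx=7,fy=7,interpolation=cv2.INTER_CUBIC)
old=cv2.imread("pics/scene5.png")
def tm(x0,y0,x1,y1,n):
    t=old[y0:y1,x0:x1];m=30
    R=cv2.matchTemplate(new[max(y0-m,0):y1+m,max(x0-m,0):x1+m],t,cv2.TM_CCOEFF_NORMED);_,v,_,l=cv2.minMaxLoc(R)
    print(n,"shift image px",(l[0]-min(m,x0))/7,(l[1]-min(m,y0))/7,round(v,3))
tm(125,170,215,290,"angle -y end");tm(250,370,480,540,"stop");tm(230,90,420,330,"gripper")
a=proj(c,[.579,0,.078]);print("expected px for 2.6mm along t",proj(c,[.579-.0002,.0026,.078])-a)
# scene4 upright end, 3.7 crop read
s4=cv2.imread("pics/scene4.png");s5=cv2.resize(f[150:310,138:310,::-1],None,fx=3.7,fy=3.7,interpolation=cv2.INTER_CUBIC)
t=s4[185:240,158:205];R=cv2.matchTemplate(s5[165:340,140:320],t,cv2.TM_CCOEFF_NORMED);_,v,_,l=cv2.minMaxLoc(R)
p0=(170,200);p1=(170+l[0]+140-158,200+l[1]+165-185);print(p0,p1,v,inf(onz(c,crop(p0),.078)),inf(onz(c,crop(p1),.078)))
s=r.state();print(inf(s["tcp_pos"]),s["wrist_force"],s["clock"])
E
```

```text
angle -y end shift image px 0.0 0.0 0.998
stop shift image px 0.0 0.14285714285714285 0.974
gripper shift image px 0.42857142857142855 1.0 0.991
expected px for 2.6mm along t [0.49658078 0.62338765]
(170, 200) (191, 227) 0.9930196404457092 [  -3.7 -163.8] [  -3.6 -130.7]
[-19.9 -57.2] [-26.06994927 -13.85566184  12.45516395] 13.8667
```

The matched images settle it. Over the last 2.6 mm of finger travel the angle's end did not move at all while the gripper did, so it is home against the stop and the fingers were slipping along it. Now I press down so the fingertip bears on the lower leg.

Request:
move_arm(
  steps=[-0.0002,0,0.0007,0,0,0,-1,0,0,0,0,0,0,-1,-0.0002,0,0.0007,0,0,0,-1,0,0,0,0,0,0,-1,0,0,0,0,0,0,-1],
)

```text
clock: 14.28
tcp_pos: [0.5787, 0.0032, 0.0447]
tcp_rot: [[0.964, 0.077, 0.254], [0.075, -0.997, 0.018], [0.254, 0.001, -0.967]]
wrist_force: [-33.5, -10.4, 23.7]
gripper_width: 0.009
finger_force: 18.2
```

Request:
move_arm(
  steps=[0,0,0,0,0,0,-1,0,0,0,0,0,0,-1,0,0,0,0,0,0,-1,0,0,0,0,0,0,-1,0,0,0,0,0,0,-1,0,0,0,0,0,0,-1],
)

```text
clock: 14.78
tcp_pos: [0.5787, 0.0032, 0.0447]
tcp_rot: [[0.964, 0.077, 0.253], [0.075, -0.997, 0.018], [0.254, 0.001, -0.967]]
wrist_force: [-33.8, -10.0, 23.3]
gripper_width: 0.006
finger_force: 18.2
```

The force is steady at about 34 N towards the fence, 23 N down and 7 N towards the stop. I'll check that nothing shifted, then hand in.

```bash
python3 - <<'E'
from jf import *
f=np.mean([vision.read_camera("scene")["frame"] for _ in range(4)],0).astype(np.uint8)
o=cv2.imread("pics/full6.png")[:,:,::-1].copy()
U=lambda a:cv2.resize(a[185:270,168:258],None,fx=7,fy=7,interpolation=cv2.INTER_CUBIC)
a,b=U(o),U(f)
ok=1
for n,(x0,y0,x1,y1) in dict(end=(125,170,215,290),left=(280,350,350,420),stop=(250,370,480,540)).items():
    R=cv2.matchTemplate(b[y0-20:y1+20,x0-20:x1+20],a[y0:y1,x0:x1],cv2.TM_CCOEFF_NORMED);_,v,_,l=cv2.minMaxLoc(R)
    d=(np.array(l)-20)/7;print(n,d,round(v,3));ok&=np.abs(d).max()<.4
F=r.state()["wrist_force"];print(F)
if ok and F[0]<-15 and F[2]>12: print("sign off",r.sign_off())
E
```

```text
end [0. 0.] 0.999
left [0.14285714 0.14285714] 0.995
stop [0. 0.] 0.998
[-34.57779824  -9.05370612  23.88361204]
the job is handed in; nothing more can be done
sign off None
```

I handed the job in with the angle flush on the fence, its end home against the stop, and the fingers still pressing about 34 N towards the fence and 23 N down; the handover gave no verdict.

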